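Load a board carrier into a test clamp and tighten its torque-limiting lever

ROBOT

A 7-joint arm with a two-finger parallel gripper is mounted at the origin on the work surface. World frame = base frame: x ahead of the robot, y to its left, z up, the work surface at z = 0. Lengths are in mm, angles in rad, forces in N, time in s.
With the tool pointing down it reaches from about 400 to 900 mm from the base axis. Payload 5.6 kg.
Tool frame: the origin (TCP) lies midway between the tips of the shut fingers; the grasp point (between the pads) lies 19 mm behind it; z points along the fingers, y is the line along which they close (so a half turn about z gives the same grasp; the last joint's range is limited). The gripper opens to 92 mm and grips with 3 to 60 N. Pads are 20 mm wide; open, the fingers measure 128 mm over their backs; the gripper's body (75 mm by 189 mm) begins 69 mm behind the grasp point.
Start: joints at [1.159, 0.468, -0.012, 1.603, 0.006, 1.071, -0.056], TCP at [234.282, -606.317, 214.592] pointing down, gripper open.
Joint ranges: [-2.53, 2.53], [-0.31, 2.02], [-1.57, 1.55], [0.28, 2.44], [-1.29, 4.43], [0.15, 1.84], [-2.92, 2.92]. Speed limits (rad/s): [2.57, 2.57, 3.14, 3.14, 3.14, 3.14, 3.14].

INTERFACE

Orientations are given as a rotation vector (axis times angle).
In Python, from cell import robot, grip, kin, viewer gives the robot as it stands. Calls block until the motion is done:
- robot.movep(position, orientation): joint-space move of the TCP to a pose.
- robot.servo_line(position, feed=150, rotation=None): straight line of the TCP; rotation=None keeps the orientation; feed is the mean speed in mm/s.
- robot.goto_joints(angles): joint-space move.
- grip(opening, newtons=None): opening from 0.0 (shut) to 1.0 (fully open); newtons is the grip in N (None keeps the last); returns when the fingers have stopped.
- robot.hold(seconds).
- kin.ik(position, orientation): joint angles nearest the present ones, or None.
- robot.observe(): the state.
- viewer.read_camera(name): name is "scene" or "top"; returns the picture (384x512x3 uint8, red, green, blue); there is no depth.
- viewer.camera_info(name): a dict with "camera_matrix" (3x3 intrinsics, pixels), "R" (3x3) and "t" (3): a world point X has camera coordinates R X + t. Camera axes: x right, y down, z forward; pixel columns grow to the right and rows downward; lengths in mm; the calibration is good to about 2 mm. A picture is of the moment at which its call begins. camera_info takes no time and is no camera call.
A pose or a line that the arm cannot do raises robot.IKError and nothing moves.
- robot.job_done(): hands the job in; it is judged then, once.
Trained networks look in the newest picture that a camera, given by its name, has taken for a name from the list of things; names that differ only in an ending like _2 or _b are one class to them, and where a whole thing is asked for, a point or a joint stands for the part that bears it (a point fixed in the world has none). Each returns a list of dicts, best first, with "confidence" (0 to 1); they miss things now and then, are a little off and sometimes report something else, mostly with a low value. They report only what shows in the picture. A call takes as long as a camera call. They do not tell look-alikes from the thing itself.
- viewer.silhouettes(name, camera): "mask" (384x512 bool, what is visible of it).
- viewer.pinpoint(name, camera): "at" ([x, y, z] in mm, in the coordinates of the camera as it stood for that picture, good to about 4 mm: a listed point, or the origin of a listed thing).
The state is a dict: "t": time; "joints": joint angles; "joint_velocities": joint speeds; "joint_torque": joint torques, N m; "tcp_pos": TCP position; "tcp_rot": TCP orientation; "contact_force": force on the tool from outside, world axes, zero at the start; "wrist_torque": the same for the moment, N m; "grip_width": opening from 0.0 (shut) to 1.0 (fully open); "grip_force": force on a finger pad.
Only numpy, scipy, OpenCV 4.12 (cv2) and the standard library are available. Lean on these libraries where they do the work, as an engineer would, in place of code of your own. Each camera call takes 0.05 s, during which the arm holds its last target. There are 200 camera calls.

TASK

Push the board carrier (the tab on its tail is made for this) through the flap gate until its tray rests against the end stop and the flap has fallen shut over the tail. Then turn the clamp lever clockwise (seen from above) until its clutch slips, and stop once the lever has plainly slipped, some 10 to 40 degrees past the hub; leave it there with the carrier clamped. Do not disturb the mug, tape roll, phone and screwdriver.

Things in the scene. Friction and masses are not known exactly. Their poses are not given: they have to be found in the camera images.
- fixture: aluminium fixture, fixed, 435 mm long (y -270..165), 104 wide (x). Origin: on the desk, mid-channel, below the gate. Channel along y, floor z = 8, guides 84 apart and 24 high; the carrier is pushed to +y. Gate lintel at y = 0, z 66..74, 14 thick, posts at x = +-47. Past it the bay: fixed rail at x = -42, 40 high; end stop face y = 150, 40 high. Grey housing x 68..120, y 45..125, 44 high
- stop (a point): middle of the face of the end stop, 24 mm above the desk; axes as the fixture's
- carrier: loose black board carrier, 0.25-0.5 kg. Tray 90 long (y), 80 wide, 30 high mm, green circuit board inside; a flat tail 30 wide, 5 thick runs back (-y) to an upright tab (y -150..-142, 50 wide, 40 high). Origin: centre of the tray's underside, 8 mm above the desk; front at y = 45. Starts before the gate, facing it, parallel to the channel. Home: origin at fixture y = 105, tab still outside the gate
- carrier_tab (a point): middle of the tab's rear face, 20 mm above the carrier's underside (28 mm above the desk): where to push, towards carrier +y. Pushing takes under 5 N
- flap (a joint): steel check flap 76 wide and 41 long, hung from the lintel (hinge at fixture y = 0, z = 60). 0 = hanging shut; grows (rad) as it swings in towards +y; falls shut by gravity, with 6 mm left above the tail
- jaw: dark steel clamp jaw, 70 mm long (y), 22 high, 14 thick, on the +x side of the bay; origin in the middle of its face. Driven by the lever hub, it moves 12 mm per rad towards fixture -x and presses the tray against the fixed rail
- hub_axis (a point): on the upright axis of the clamp lever, at the top of the hub disc (54 mm above the desk), at fixture x = 92, y = 80
- hub (a joint): rad, clockwise from above: steel hub disc, 60 mm across, on the grey housing, with a pointer opposite the lever's arm. At hub = lever = 0 the arm points along fixture +y; it starts at 0 to 0.5. Turning takes 0.12 N m; it stays where left. With the carrier home the jaw meets the tray at about 1.0 to 1.3 and the hub stops there
- lever (a joint): slip of the lever on the hub, rad, clockwise; 0 at the start, when the lever's short tail lies over the hub's pointer. Friction clutch: the lever carries the hub along until it slips at 0.45 N m, then the lever alone goes on while hub and jaw stand still. The arm points hub + lever rad clockwise of fixture +y
- lever_post (a point): on the axis of the upright black post (18 mm across) on the lever's arm, 75 mm from the hub axis; post 65..113 mm above the desk, this point at 95. Push it round: about 2 N while running, 6 N when the clutch slips. The arm is 14 wide, 57..67 mm above the desk
- mug: white mug, 80 mm across, 90 high, leave alone; origin: centre of its underside
- tape: lying roll of tape, 100 mm across, 24 high, leave alone; origin: centre of its underside
- phone: black phone lying flat, 148 x 72 x 9 mm, leave alone; origin: centre of its underside
- driver: screwdriver lying on the desk, leave alone
Mind the look-alikes: they are no part of the job. Several things have the shape of the carrier; the one meant has the colours described above.

How it is judged (in metres and radians):
On the way, in this order (a step that is already met when the one before it is completed fails the run):
1. the carrier is against the end stop (within 5 mm) and the flap hangs shut (y of carrier in the frame of fixture above 0.1 m and value of joint flap below 0.12 rad), for 0.2 s.
2. the jaw presses the tray and the lever has slipped at least 0.12 rad past the hub (value of joint lever above 0.12 rad and contact force between jaw and carrier above 3 N and y of carrier in the frame of fixture above 0.1 m), for 0.2 s.
At the end, for the whole second after the job is handed in: The carrier is within 5 mm of the end stop, the flap hangs shut (within 0.12 rad), the jaw still presses the tray with more than 3 N, the lever has slipped 0.12 to 0.75 rad past the hub, and all is at rest (all of step 2 and value of joint flap below 0.12 rad and value of joint lever below 0.75 rad and linear speed of carrier below 0.01 m/s and velocity of joint lever below 0.05 rad/s); the robot touches nothing.
It fails at once if the lever is turned on more than 0.75 rad past the slip (value of joint lever above 0.75 rad).
It fails at once if a bystander is moved more than 30 mm (distance of any of mug, tape, phone, driver from where it was at the start of the episode above 0.03 m).
It also fails if it takes over 61 s, if anything falls off the work surface, if the arm or the gripper's body presses on something with over 40 N, if the wrist force passes 120 N, or if a joint passes its speed limit or range.

## Working session

There is one attempt and no reset: what is moved stays moved. The work goes in short steps, each a Python script; the robot and the scene stay as the last script left them, time stands still between calls to the robot, and variables do not carry over. Pictures are saved under pics/ and viewed, at most 10 in all, crops included, and the job is handed in when it is done.

```bash
mkdir -p pics; cat > h.py <<'E'
import numpy as np, cv2
from cell import robot, grip, kin, viewer
def world(p,cam):
    c=viewer.camera_info(cam); return np.array(c["R"]).T@(np.array(p)-np.array(c["t"]))
def pix(X,cam):
    c=viewer.camera_info(cam); p=np.array(c["camera_matrix"])@(np.array(c["R"])@np.array(X)+np.array(c["t"])); return p[:2]/p[2]
E
python3 - <<'E'
from h import *
ims=[viewer.read_camera(c) for c in("scene","top")]
for c,im in zip(("scene","top"),ims):
    cv2.imwrite(f"pics/{c}0.png",cv2.resize(im[:,:,::-1],(800,600)))
    for n in ["fixture","stop","carrier","carrier_tab","hub_axis","lever_post","jaw","mug","tape","phone","driver"]:
        for d in viewer.pinpoint(n,c):
            w=world(d["at"],c); print(c,n,round(d["confidence"],2),w.round(0),pix(w,c).round(0))
s=robot.observe();print(s["t"],s["tcp_rot"],s["contact_force"])
E
```

```text
scene fixture 0.63 [454.  90.   2.] [278. 224.]
scene stop 0.61 [443. 240.  27.] [303. 253.]
scene stop 0.24 [ 474. -142.   29.] [244. 176.]
scene carrier 0.87 [709.   4.  -1.] [202. 234.]
scene carrier 0.68 [466.   7.   8.] [264. 207.]
scene carrier 0.57 [ 168. -266.    4.] [297. 134.]
scene carrier_tab 0.79 [ 472. -144.   28.] [245. 176.]
scene carrier_tab 0.65 [684. 151.  22.] [225. 262.]
scene carrier_tab 0.58 [ 318. -251.   23.] [267. 145.]
scene hub_axis 0.63 [542. 183.  57.] [269. 247.]
scene lever_post 0.75 [536. 247.  93.] [281. 257.]
scene jaw 0.42 [542. 184.  56.] [269. 247.]
scene jaw 0.38 [496. 203.  20.] [284. 252.]
scene mug 0.86 [ 759. -145.    0.] [174. 208.]
scene mug 0.27 [445. 241.  26.] [303. 254.]
scene tape 0.83 [ 390. -464.   -4.] [230. 123.]
scene tape 0.44 [ 757. -142.    3.] [175. 208.]
scene phone 0.68 [376. 393.   4.] [346. 286.]
scene driver 0.66 [607. 420.  -1.] [286. 328.]
top fixture 0.57 [452.  97.  -0.] [226. 195.]
top fixture 0.28 [539. 182.  55.] [202. 170.]
top stop 0.64 [442. 244.  23.] [185. 197.]
top carrier 0.93 [ 172. -266.   -3.] [323. 273.]
top carrier 0.68 [464.   5.   4.] [251. 193.]
top carrier 0.61 [714.   9.  -5.] [251. 126.]
top carrier_tab 0.85 [681. 151.  22.] [212. 133.]
top carrier_tab 0.85 [ 321. -249.   20.] [320. 233.]
top carrier_tab 0.58 [ 481. -142.   28.] [291. 188.]
top hub_axis 0.72 [535. 180.  55.] [203. 171.]
top lever_post 0.69 [535. 256.  92.] [180. 169.]
top jaw 0.56 [501. 204.  24.] [197. 181.]
top jaw 0.37 [542. 182.  55.] [202. 169.]
top mug 0.84 [ 751. -138.   -0.] [290. 117.]
top mug 0.44 [454.  99.   0.] [225. 195.]
top mug 0.21 [503. 205.  24.] [196. 181.]
top tape 0.82 [ 389. -462.   -0.] [376. 215.]
top phone 0.77 [370. 391.   1.] [146. 216.]
top phone 0.33 [534. 255.  95.] [180. 170.]
top driver 0.81 [606. 426.  -3.] [139. 153.]
1.2 [ 3.08834191e+00  5.75889363e-01 -2.53256254e-05] [ 0.52283356  0.11157017 -0.28231478]
```

View pics/scene0.png

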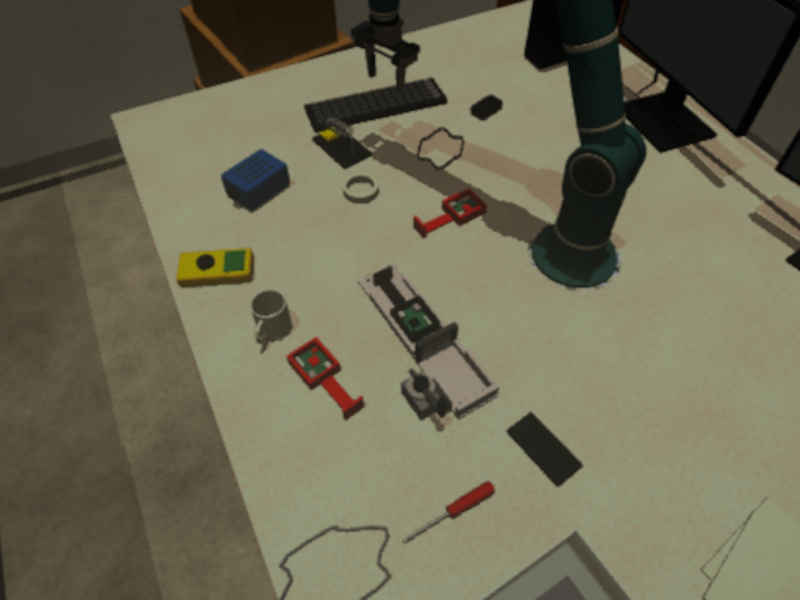

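View pics/top0.png

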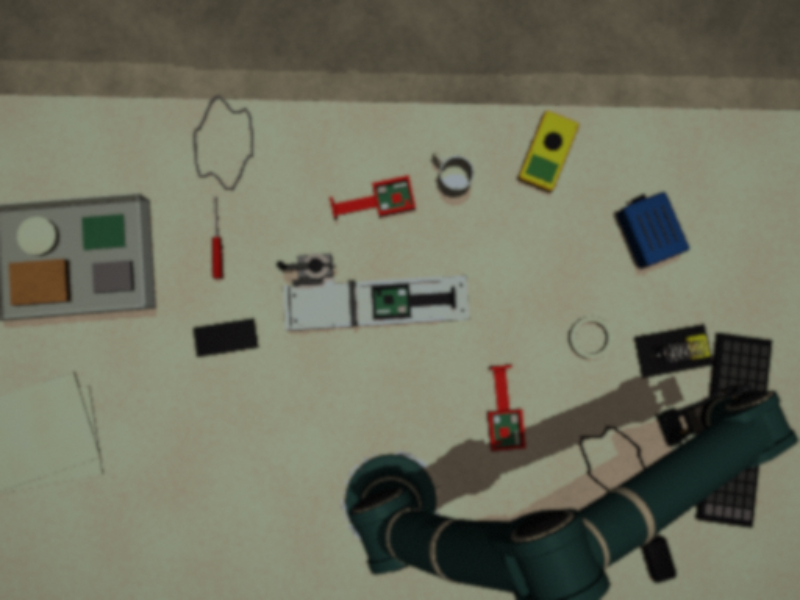

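```bash
python3 -c "
import cv2
a=cv2.imread('pics/top0.png')[230:430,250:520]
cv2.imwrite('pics/crop0.png',cv2.resize(a,None,fx=2.9,fy=2.9,interpolation=cv2.INTER_CUBIC))"
```

```text
(no output)
```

View pics/crop0.png

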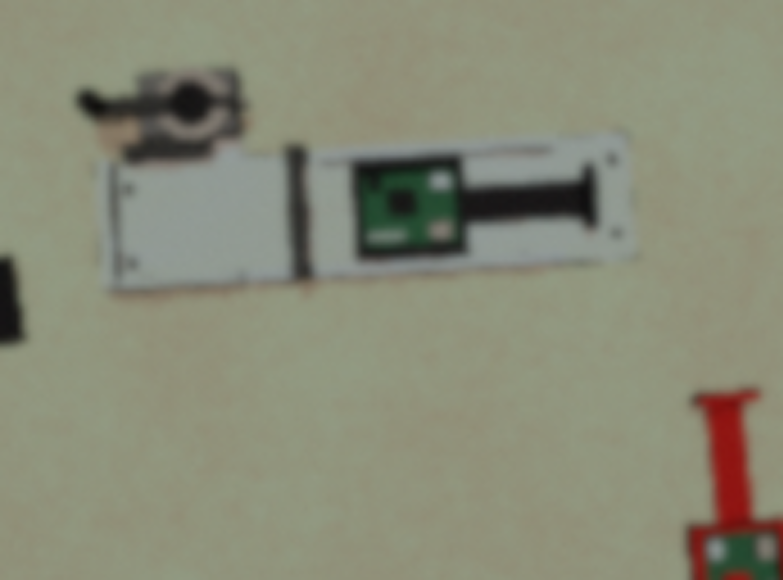

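Candidates in the top picture: a red carrier at (251,126), a second red one at (323,273), and the black one with the green board in the channel at (251,193). The crop confirms that the black one matches the description. The post is at about (180,169) and the gate bar at about (226,193).

```bash
cat >> h.py <<'E'
LOC={"fixture":(0,0),"stop":(0,150),"hub_axis":(92,80)}
def seen(names,n=4,near=None):
    r={k:[] for k in names}
    for _ in range(n):
        for c in("scene","top"):
            viewer.read_camera(c)
            for k in names:
                for d in viewer.pinpoint(k,c):
                    w=world(d["at"],c)
                    if near is None or np.linalg.norm(w-near[k])<30: r[k].append(w)
    return {k:np.median(v,0) if v else None for k,v in r.items()}
def down(phi):  # tool z down, tool x at heading phi
    return np.pi*np.array([np.cos(phi/2),np.sin(phi/2),0])
E
python3 - <<'E'
from h import *
from scipy.optimize import least_squares
near={"fixture":(453,94,0),"stop":(442,242,25),"hub_axis":(539,181,55),"carrier_tab":(477,-143,28),"carrier":(465,6,6),"lever_post":(535,251,94)}
m=seen(list(near),3,near)
for k,v in m.items(): print(k,v.round(1))
R=lambda a:np.array([[np.cos(a),-np.sin(a)],[np.sin(a),np.cos(a)]])
def f(p):
    e=[R(p[2])@np.array(l)+p[:2]-m[k][:2] for k,l in LOC.items()]
    # carrier, tab: only fixture x (=0, play +-2)
    for k in("carrier","carrier_tab"): e.append([(R(p[2]).T@(m[k][:2]-p[:2]))[0]])
    return np.concatenate(e)
s=least_squares(f,[453,94,.08]);p=s.x;print(p,s.fun.round(1))
for k in("carrier","carrier_tab"):print(k,(R(p[2]).T@(m[k][:2]-p[:2])).round(1))
d=R(p[2]).T@(m["lever_post"][:2]-p[:2])-[92,80];print("post",d,np.arctan2(*d))
np.save("fix.npy",p)
for ph in(p[2]+np.pi/2,p[2]-np.pi/2): 
    for y in(-268,-50):
        print(ph,kin.ik(np.r_[R(p[2])@[0,y]+p[:2],24],down(ph)))
print(robot.observe()["t"])
E
```

```text
fixture [453.6  91.6   2.6]
stop [441.6 240.2  24.7]
hub_axis [541.  181.7  56.6]
carrier_tab [ 476.5 -142.3   28.4]
carrier [463.8   5.5   5.5]
lever_post [534.9 255.7  92.7]
[4.55297166e+02 9.19987090e+01 9.15961998e-02] [ 1.7  0.4 -0.   1.2 -1.4 -1.6  0.6 -0.3]
carrier [  0.6 -87. ]
carrier_tab [  -0.3 -235.2]
post [ 2.25267905 75.69752212] 0.029750173471208015
1.6623925265759447 [ 0.63835278  0.57773024 -0.43702965  2.03915467  0.41535283  0.60996283
  0.01006355]
1.6623925265759447 [ 0.27793717  0.54146498 -0.52808832  2.14788263  0.50007143  0.57235522
 -0.52461231]
-1.4792001270138484 [ 0.13522442  0.52944489  0.18262911  2.07246956 -0.1752934   0.55384253
 -2.60719009]
-1.4792001270138484 [ 0.80875057  1.06074371 -1.33502925  2.12111462  1.22102744  1.1273223
  2.06218172]
3.3
```

```bash
cat >> h.py <<'E'
import os
if os.path.exists("fix.npy"):
    P=np.load("fix.npy"); RF=np.array([[np.cos(P[2]),-np.sin(P[2])],[np.sin(P[2]),np.cos(P[2])]])
    W=lambda x,y,z:np.r_[RF@[x,y]+P[:2],z]
    F=lambda X:RF.T@(np.array(X)[:2]-P[:2])
    FF=lambda:RF.T@np.array(robot.observe()["contact_force"])[:2]
E
python3 - <<'E'
from h import *
grip(0.0); o=down(P[2]+np.pi/2)
robot.movep(W(0,-259,150),o); robot.servo_line(W(0,-259,21),feed=120)
robot.hold(.2); b=FF(); print("base",b)
log=[]
for y in list(range(-249,-70,12))+list(np.arange(-68,-48,1.5)):
    robot.servo_line(W(0,y,21),feed=60)
    f=FF()-b; log.append((round(float(y),1),f.round(1).tolist()))
    if f[1]<-9: break
print(log); s=robot.observe(); print(F(s["tcp_pos"]),s["t"])
E
```

```text
base [-0.73391208  0.17818286]
[(-249.0, [0.4, 0.4]), (-237.0, [1.0, -0.7]), (-225.0, [0.7, -0.5]), (-213.0, [1.2, -0.3]), (-201.0, [0.6, -1.1]), (-189.0, [1.0, -0.4]), (-177.0, [1.1, -0.5]), (-165.0, [1.1, -0.6]), (-153.0, [0.8, -0.5]), (-141.0, [1.3, 0.1]), (-129.0, [2.0, -0.2]), (-117.0, [1.0, -0.2]), (-105.0, [0.8, 0.6]), (-93.0, [1.2, -0.8]), (-81.0, [0.8, -0.7]), (-68.0, [0.6, -0.4]), (-66.5, [1.5, 0.4]), (-65.0, [0.4, -2.0]), (-63.5, [0.1, -1.8]), (-62.0, [1.4, -2.5]), (-60.5, [0.6, -0.5]), (-59.0, [1.3, -1.5]), (-57.5, [1.2, -2.6]), (-56.0, [0.6, -1.0]), (-54.5, [1.7, -1.8]), (-53.0, [1.1, -1.4]), (-51.5, [1.0, -2.0]), (-50.0, [0.7, -5.3]), (-48.5, [2.6, -9.7])]
[  0.26920165 -51.18030895] 16.75
```

```bash
python3 - <<'E'
from h import *
for y in(-47,-45.5):
    robot.servo_line(W(0,y,21),feed=30); print((FF()).round(1),F(robot.observe()["tcp_pos"]).round(1))
robot.servo_line(W(0,-75,21),feed=120); robot.servo_line(W(0,-85,190),feed=200)
near={"carrier_tab":W(0,-45,28),"carrier":W(0,105,8),"lever_post":W(94,155,95)}
m=seen(list(near),2,near)
for k,v in m.items():
    if v is not None: print(k,F(v).round(1),v[2])
im=viewer.read_camera("top")
cv2.imwrite("pics/top1.png",cv2.resize(im[140:230,150:290,::-1],None,fx=5,fy=5,interpolation=cv2.INTER_CUBIC))
im=viewer.read_camera("scene")
cv2.imwrite("pics/sc1.png",cv2.resize(im[160:280,210:350,::-1],None,fx=5,fy=5,interpolation=cv2.INTER_CUBIC))
print(robot.observe()["t"])
E
```

```text
[  1.4 -11.5] [  0.4 -51.1]
[  3.1 -16.3] [  0.6 -51. ]
carrier_tab [ -4.2 -40.3] 28.291431406821243
carrier [  0.2 108.1] 5.558816603368578
lever_post [ 92.8 156.1] 92.79409420206426
19.5417
```

View pics/sc1.png

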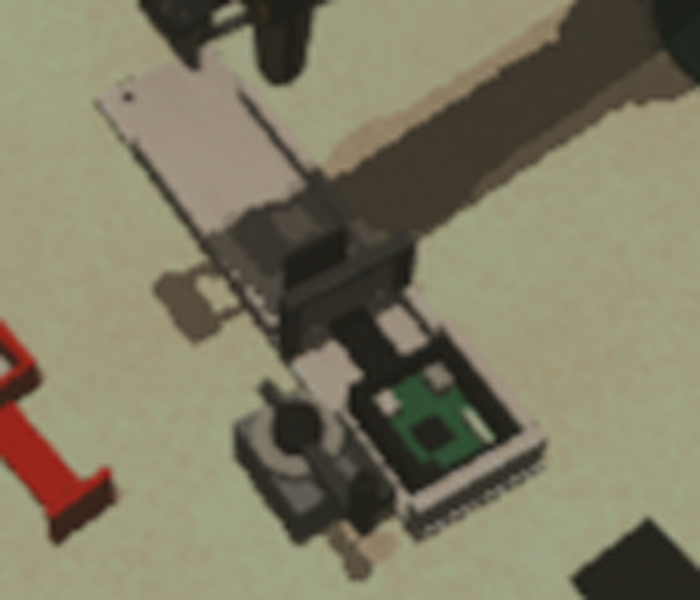

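View pics/top1.png

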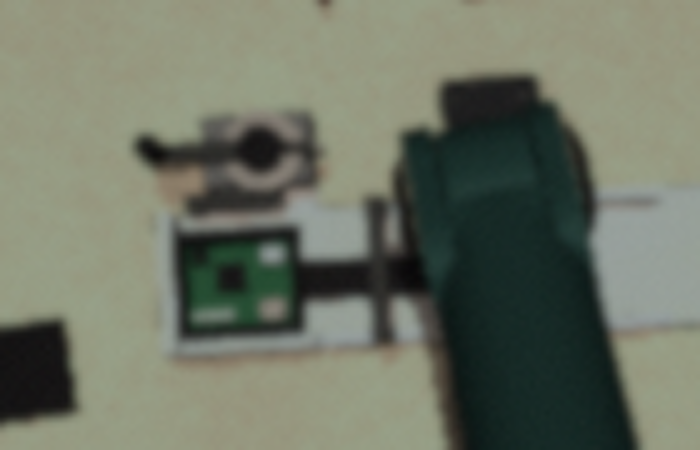

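The tray is against the stop. Its measured y is 108, where 105 ± 4 is expected, and the push force climbed with no further motion. The flap hangs shut in sc1 at about (345,290), and the tail passes under it. The lever tail still lies over the pointer. Next I check the IK along the lever arc and drive it.

```bash
cat >> h.py <<'E'
def arc(th,off,z,flip):   # TCP pose pushing the post at lever angle th
    r=np.array([np.sin(th),np.cos(th)]);t=np.array([np.cos(th),-np.sin(th)])
    return W(*(np.array([92,80])+75*r-off*t),z), down(P[2]-th+flip)
def post_angle(X,off):
    d=F(X)-[92,80]; return np.arctan2(d[0],d[1])+np.arctan2(off,75)
E
python3 - <<'E'
from h import *
for fl in(0,np.pi):
    for th in(0,.5,1,1.5,2): 
        q=kin.ik(*arc(th,20,82,fl)); print(round(fl),th,None if q is None else np.round(q,2))
E
```

```text
0 0 [-0.3   0.53 -0.27  1.88  0.2   0.76 -2.16]
0 0.5 [-0.37  0.57 -0.16  1.8   0.12  0.79 -2.57]
0 1 [-1.24  1.08  1.33  1.79 -1.12  1.26 -2.07]
0 1.5 [ 0.39  1.12 -1.34  1.65  1.13  1.32  2.15]
0 2 [ 0.31  0.85 -0.96  1.67  0.79  1.05  1.89]
3 0 [ 0.06  0.65 -0.76  1.86  0.58  0.87  0.66]
3 0.5 [ 0.03  0.69 -0.72  1.77  0.56  0.9   0.22]
3 1 [ 0.02  0.71 -0.66  1.7   0.53  0.91 -0.19]
3 1.5 [ 0.03  0.7  -0.59  1.68  0.47  0.91 -0.59]
3 2 [ 0.01  0.66 -0.47  1.7   0.37  0.87 -0.95]
```

```bash
python3 - <<'E'
from h import *
fl=np.pi
p,o=arc(0.0,30,190,fl); robot.movep(p,o)
p,o=arc(0.0,30,82,fl); robot.servo_line(p,feed=120); robot.hold(.2)
b=np.array(robot.observe()["contact_force"]); print(b.round(1),robot.observe()["t"])
log=[];on=None;hits=0
for th in np.r_[np.arange(0,.9,.1),np.arange(.9,1.3,.05)]:
    p,o=arc(th,15,82,fl); robot.servo_line(p,feed=60,rotation=o)
    s=[]
    for _ in range(4): s.append(robot.observe()["contact_force"]); robot.hold(.02)
    f=RF.T@(np.mean(s,0)-b)[:2]; t=np.array([np.cos(th),-np.sin(th)])
    ob=robot.observe(); a=post_angle(ob["tcp_pos"],15)
    log.append((round(th,2),round(a,2),round(float(f@t),1)))
    hits=hits+1 if f@t<-4.3 else 0
    if hits>=2: break
for l in log: print(*l)
print(ob["t"])
near={"lever_post":arc(a,0,95,fl)[0]}
m=seen(["lever_post"],2,near)["lever_post"]
if m is not None: d=F(m)-[92,80]; print("post cam",np.arctan2(*d))
E
```

```text
[-0.5  0.9 -0. ] 21.7667
0.0 0.0 0.4
0.1 0.1 0.5
0.2 0.2 0.7
0.3 0.3 1.1
0.4 0.4 0.8
0.5 0.5 0.8
0.6 0.6 0.9
0.7 0.7 0.8
0.8 0.8 0.9
0.9 0.9 1.3
0.95 0.95 0.5
1.0 1.0 0.7
1.05 1.05 0.8
1.1 1.1 0.0
1.15 1.13 -3.6
1.2 1.19 -4.0
1.25 1.24 -3.6
27.525
```

```bash
python3 - <<'E'
from h import *
a=viewer.read_camera("top")[130:230,140:270,::-1];b=viewer.read_camera("scene")[190:290,230:360,::-1]
cv2.imwrite("pics/l2.png",cv2.resize(np.hstack([a,b]),(780,300),interpolation=cv2.INTER_CUBIC))
E
```

```text
(no output)
```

View pics/l2.png

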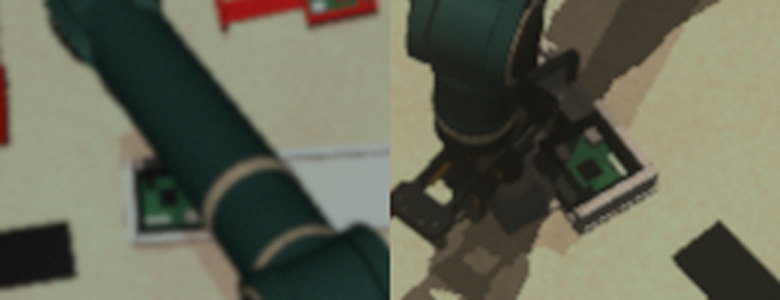

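The arm hides the lever in both views. I'll back off and look, since there is time.

```bash
python3 - <<'E'
from h import *
fl=np.pi
p,o=arc(1.24,40,82,fl); robot.servo_line(p,feed=120,rotation=o)
p[2]=200; robot.servo_line(p,feed=250)
robot.movep(W(-40,-230,230),down(P[2]+np.pi/2))
a=viewer.read_camera("top")[130:230,140:270,::-1];b=viewer.read_camera("scene")[190:290,230:360,::-1]
cv2.imwrite("pics/l3.png",cv2.resize(np.hstack([a,b]),None,fx=3.07,fy=4.5,interpolation=cv2.INTER_CUBIC) if 0 else cv2.resize(np.hstack([a,b]),(800,308),interpolation=cv2.INTER_CUBIC))
for c in("scene","top"):
    for k in("lever_post","jaw","hub_axis","carrier"):
        for d in viewer.pinpoint(k,c):
            w=world(d["at"],c);f=F(w); print(c,k,round(d["confidence"],2),f.round(1),w[2].round(0),np.arctan2(*(f-[92,80])).round(2))
print(robot.observe()["t"])
E
```

```text
scene lever_post 0.8 [164.2  96.2] 93.0 1.35
scene jaw 0.54 [ 37.9 106.7] 22.0 -1.11
scene hub_axis 0.79 [94.6 81.8] 56.0 0.96
scene hub_axis 0.63 [-54.5 306.5] 2.0 -0.57
scene hub_axis 0.19 [  2.  107.3] 8.0 -1.28
scene carrier 0.98 [  0.4 107.2] 8.0 -1.28
scene carrier 0.8 [-316.7 -334.8] 2.0 -2.36
scene carrier 0.73 [ 246.5 -110.8] -1.0 2.46
top lever_post 0.75 [164.8 102.7] 93.0 1.27
top jaw 0.62 [ 39.2 104.6] 24.0 -1.14
top hub_axis 0.6 [91.7 80.7] 54.0 -0.43
top carrier 0.92 [-314.  -329.8] -1.0 -2.36
top carrier 0.88 [ -2.3 107.8] 1.0 -1.28
top carrier 0.56 [ 247.  -108.6] -2.0 2.45
top carrier 0.24 [89.  81.4] 54.0 -1.14
31.0667
```

View pics/l3.png

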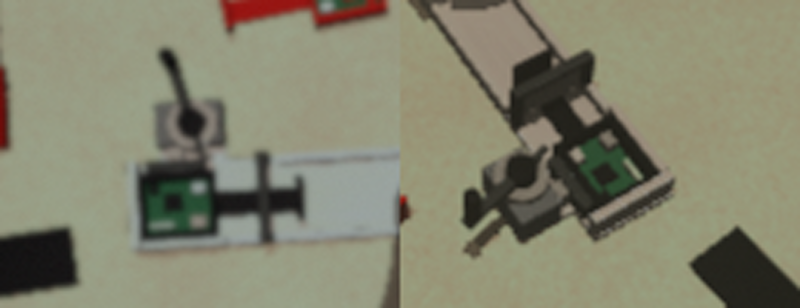

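The jaw face is at x ≈ 39, so it is on the tray. The camera puts the post at 1.31 rad, and the finger contact lies about 5 mm further ahead than I assumed. The force jump gives a hub angle of about 1.19, and the hub must be between 1.0 and 1.3. Driving the post to 1.6 rad therefore gives a slip of 0.3 to 0.6.

```bash
python3 - <<'E'
from h import *
fl=np.pi
p,o=arc(1.24,40,200,fl); robot.movep(p,o)
p[2]=82; robot.servo_line(p,feed=150)
b=np.array(robot.observe()["contact_force"])
for th in np.arange(1.2,1.56,.05):
    p,o=arc(th,15,82,fl); robot.servo_line(p,feed=60,rotation=o)
    ob=robot.observe(); f=RF.T@(np.array(ob["contact_force"])-b)[:2]
    print(round(th,2),round(post_angle(ob["tcp_pos"],15),2),round(float(f@[np.cos(th),-np.sin(th)]),1))
p,o=arc(1.53,40,82,fl); robot.servo_line(p,feed=120,rotation=o)
p[2]=200; robot.servo_line(p,feed=250)
robot.movep(W(-40,-230,230),down(P[2]+np.pi/2))
a=viewer.read_camera("top")[130:230,140:270,::-1];b=viewer.read_camera("scene")[190:290,230:360,::-1]
cv2.imwrite("pics/l4.png",cv2.resize(np.hstack([a,b]),(800,308),interpolation=cv2.INTER_CUBIC))
for i in range(2):
  for c in("scene","top"):
    viewer.read_camera(c)
    for k in("lever_post","jaw","carrier"):
        for d in viewer.pinpoint(k,c)[:1 if k!="carrier" else 3]:
            w=world(d["at"],c);f=F(w); print(c,k,round(d["confidence"],2),f.round(1),w[2].round(0),np.arctan2(*(f-[92,80])).round(2))
print(robot.observe()["t"])
E
```

```text
1.2 1.2 0.3
1.25 1.23 -3.0
1.3 1.27 -5.0
1.35 1.32 -5.0
1.4 1.37 -4.9
1.45 1.42 -5.7
1.5 1.47 -5.0
1.55 1.52 -5.3
scene lever_post 0.74 [176.4 314.3] -2.0 0.35
scene jaw 0.59 [ 36.9 105.9] 21.0 -1.13
scene carrier 0.85 [ 246.9 -107.4] -3.0 2.45
scene carrier 0.68 [  0.5 106.2] 9.0 -1.29
scene carrier 0.61 [-318.4 -333. ] 2.0 -2.36
top lever_post 0.67 [166.3  82.3] 90.0 1.54
top jaw 0.49 [ 43.3 110.1] 23.0 -1.02
top carrier 0.86 [ 250.3 -107. ] 1.0 2.44
top carrier 0.82 [  1.7 107.1] -0.0 -1.28
top carrier 0.74 [-318.9 -327.3] -3.0 -2.35
scene lever_post 0.63 [166.6  73.8] 95.0 1.65
scene jaw 0.67 [ 35.  105.4] 23.0 -1.15
scene carrier 0.89 [  0.6 104.8] 6.0 -1.31
scene carrier 0.74 [ 246.5 -110. ] -1.0 2.46
scene carrier 0.58 [-319.1 -334.1] 4.0 -2.36
top lever_post 0.43 [166.2  80.5] 91.0 1.56
top jaw 0.65 [ 42.7 106.5] 25.0 -1.08
top carrier 0.93 [ 248.2 -110.1] -0.0 2.45
top carrier 0.78 [  0.8 108.1] 3.0 -1.27
top carrier 0.61 [-317.2 -329.8] -2.0 -2.36
39.2333
```

View pics/l4.png

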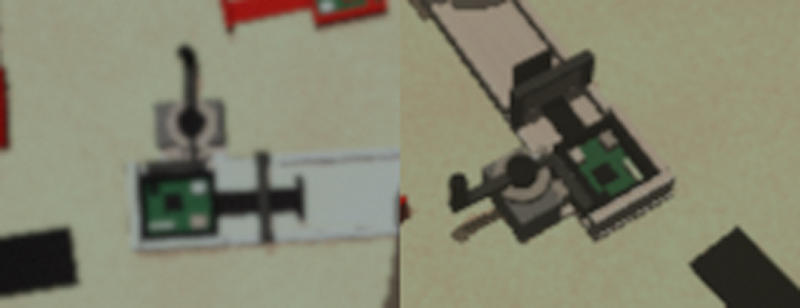

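The lever now points at about 1.57 rad, and the force stayed at 5–6 N through 0.27 rad of travel, so the clutch has clearly slipped. The carrier is home, the flap is shut, and the robot is clear of everything.

```bash
python3 -c "
from h import *
print(robot.job_done())"
```

```text
the job is handed in; nothing more can be done
None
```

I handed the job in at about 39 s of the 61 s allowed; no verdict came back. By camera and force readings, the carrier is home and clamped, the flap is shut, the lever has slipped roughly 0.27–0.57 rad past the hub (best estimate 0.4), and the arm stayed clear of the mug, tape, phone and screwdriver.

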